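Charge and close the grinding jar

TASK

Put every rock piece from the white board into the mill's grinding jar and tip in all the balls from the scoop, keeping the scoop level until its lip is close over the jar's mouth; stand the empty scoop back on its cork mat. Then set the cap on the neck with its lugs resting on top of the thread ridges, turn it backwards (anticlockwise) until it drops with a click, and forwards (clockwise) until it is tight at the red marks. Finally press the green plunger down to its stop, hold it for a moment and let go, without disturbing the phial and the loupe.

Things in the scene. Friction and masses are not known exactly. Their poses are not given: they have to be found in the camera images.
- mill: Low white bench mill, fixed, 150 (x) x 260 (y) mm, deck 60 mm above the table. Origin: centre of its underside. A steel jar stands fixed on it at (0, +60) mm and a green plunger at (0, -75) mm in its frame. Marks on the deck round the jar: red at its +x and -x sides (the lugs' place when tight), yellow at 70 and 250 degrees anticlockwise from +x (the middles of the thread's gaps).
- jar_mouth (a point): Centre of the jar's mouth in the plane of its rim, 128 mm above the table; axes as the mill's, z up. Bore 62 mm across, wall 5 mm, inner depth 64 mm; neck 72 mm across outside.
- jar_thread (a point): On the jar's axis 8 mm below the rim, axes as the mill's: middle of the two-start right-hand thread, two brass ridges 6 mm proud, 4 mm thick, from -85 degrees (low end) to +45 (high end, 2 mm higher) anticlockwise from +x, and the same plus 180. In the gaps, 45 to 95 degrees and opposite, the lugs drop past. Under a ridge a lug turns clockwise to a stop near -12 degrees.
- cap_knob (a point): Middle of the black star knob on the loose cap: six arms at every 60 degrees from +x, 44 mm across flat arm ends 13 mm wide, 30 mm high. 44 mm above the cap's foot, 19 above the cap's flat top (aluminium, 100 mm across), 27 above its seating plane. The x axis runs through its two inner lugs (alike), marked by yellow stripes on top. About 0.25 kg; stands upright on the table at the start.
- cap_seat (a point): Centre of the cap's seating plane, 17 mm above its foot; z up, x through the lugs. In the plane of the jar's rim when fully down; 8 to 10 mm above it with the lugs (10 mm wide, 4 thick) on top of the ridges. In the gaps the cap drops those 8 to 10 mm onto the rim. Below the seat a tapered plug, 60 to 50 mm across, 15 mm long, enters the bore.
- scoop_handle (a point): Middle of the red upright handle, 26 (x) x 12 (y) x 44 mm high, of the loose steel scoop (0.14 kg): grip it across the 12 mm. 52 mm above the scoop's foot, 22 above the strap it stands on. The scoop is a channel 102 mm long (x), 42 wide, walls 27 high, open in front (+x), where its floor rises at 15 degrees to the lip: balls roll out when tipped nose-down well over 15 degrees (40 empties it).
- scoop_lip (a point): Middle of the scoop's pouring lip at its front edge: 59 mm ahead (+x) of and 40 mm below scoop_handle in the scoop's frame.
- scoop_well (a point): Point 10 mm above the scoop's foot in the middle of its floor, 8 mm behind scoop_handle; the balls lie round it at the start.
- mat: Cork mat, fixed, 170 x 130 x 4 mm, the scoop's home. Origin: centre of its underside on the table.
- phial: Bystander: small lidded phial 40 mm across, 80 mm high, standing loose. Origin: centre of its underside.
- loupe: Bystander: black loupe 42 mm across, 40 mm high, standing loose. Origin: centre of its underside.
- plunger (a joint): Travel of the start plunger (m): 0 up, 0.012 at its stop; springs back up. About 2 N to start and 6.5 N at the stop.
- plunger_head (a point): Top centre of the plunger's green head, 34 mm across; 94 mm above the table when up; it is pressed straight down.
- rock0_c (a point): Centre of a loose sawn rock piece, 26 (x) x 16 (y) x 12 mm high, 15 g, lying on the white board (6 mm thick) at the start; may be absent.
- rock1_c (a point): Centre of a loose sawn rock piece, 26 (x) x 16 (y) x 12 mm high, 15 g, lying on the white board (6 mm thick) at the start; may be absent.
- rock2_c (a point): Centre of a loose sawn rock piece, 26 (x) x 16 (y) x 12 mm high, 15 g, lying on the white board (6 mm thick) at the start; may be absent.
- ball0_center (a point): Centre of a steel grinding ball, 15 mm across, 14 g, in the scoop at the start; may be absent.
- ball1_center (a point): Centre of a steel grinding ball, 15 mm across, 14 g, in the scoop at the start; may be absent.
- ball2_center (a point): Centre of a steel grinding ball, 15 mm across, 14 g, in the scoop at the start; may be absent.
- ball3_center (a point): Centre of a steel grinding ball, 15 mm across, 14 g, in the scoop at the start; may be absent.
- ball4_center (a point): Centre of a steel grinding ball, 15 mm across, 14 g, in the scoop at the start; may be absent.
- cap: The whole cap (see cap_knob); origin at the centre of its foot, x through the lugs.
There are look-alikes about, which are no part of the job. Leave any orange or pink look-alike of the part that bears scoop_handle alone.

How it is judged:
On the way, in this order (a step that is already met when the one before it is completed fails the run):
1. all rock pieces and balls are in the jar (horizontal distance between each of rock0_c, rock1_c, rock2_c, ball0_center, ball1_center, ball2_center, ball3_center, ball4_center and jar_mouth below 0.033 m and z of each of rock0_c, rock1_c, rock2_c, ball0_center, ball1_center, ball2_center, ball3_center, ball4_center in the frame of jar_mouth below -0.006 m), for 0.2 s.
2. the cap stands on the neck, its lugs on top of the thread ridges (horizontal distance between cap_seat and jar_mouth below 0.006 m and angle between cap_seat's own z axis and vertical below 0.12 rad and z of cap_seat in the frame of jar_mouth between 0.006 and 0.013 m and contact force between cap and mill above 0.2 N), for 0.2 s.
3. turned backwards, the cap has dropped fully down with its lugs in the gaps of the thread (horizontal distance between cap_seat and jar_mouth below 0.006 m and angle between cap_seat's own z axis and vertical below 0.12 rad and z of cap_seat in the frame of jar_mouth between -0.003 and 0.003 m and angle between the x axis of cap_seat and the x axis of jar_mouth, either way round above 0.75 rad), for 0.1 s.
4. turned forwards, the cap is tight, its lugs under the ridges at the red marks (horizontal distance between cap_seat and jar_mouth below 0.006 m and angle between cap_seat's own z axis and vertical below 0.12 rad and z of cap_seat in the frame of jar_mouth between -0.003 and 0.003 m and angle between the x axis of cap_seat and the x axis of jar_mouth, either way round below 0.33 rad), for 0.1 s.
5. the plunger is held down at its stop (value of joint plunger above 0.0105 m), for 0.3 s.
At the end, for the whole second after the job is handed in: All rock pieces and balls are inside the jar; the cap is down within 3 mm, centred within 6 mm, its lugs within 19 degrees of the red marks; the scoop stands upright on its mat, its handle within 60 mm of the mat's centre; the plunger is up again (all of step 1 and all of step 4 and horizontal distance between scoop_handle and mat below 0.06 m and angle between scoop_handle's own z axis and vertical below 0.08 rad and z of scoop_handle in the frame of mat below 0.06 m and value of joint plunger below 0.003 m and linear speed of cap below 0.02 m/s); the robot touches nothing.
It fails at once if the scoop is tipped by more than 23 degrees with balls in it while its lip is more than 45 mm above the jar's rim or away from the mouth (angle between scoop_handle's own z axis and vertical above 0.4 rad and (distance between scoop_well and ball0_center below 0.035 m or distance between scoop_well and ball1_center below 0.035 m or distance between scoop_well and ball2_center below 0.035 m or distance between scoop_well and ball3_center below 0.035 m or distance between scoop_well and ball4_center below 0.035 m) and (z of scoop_lip in the frame of jar_mouth above 0.045 m or horizontal distance between scoop_lip and jar_mouth above 0.05 m)).
It fails at once if the phial or the loupe is pushed or knocked over (distance of any of phial, loupe from where it was at the start of the episode above 0.025 m or angle between any of phial, loupe's own z axis and vertical above 0.5 rad).
Of rock0, rock1, rock2 only 1 to 3 are there at a start; the rules pass over those that are not, and their reading is None.
Of ball0, ball1, ball2, ball3, ball4 only 3 to 5 are there at a start; the rules pass over those that are not, and their reading is None.
At some moment in a run one of rock0, rock1, rock2, cap may be knocked a few centimetres aside while the robot is not near it.
It also fails if it takes over 210 s, if anything falls off the work surface, if the arm or the gripper's body presses on something with over 40 N, if the wrist force passes 120 N, or if a joint passes its speed limit or range.

ROBOT

A 6-joint arm with a two-finger parallel gripper is mounted at the origin on the work surface. World frame = base frame: x ahead of the robot, y to its left, z up, the work surface at z = 0. Lengths are in m, angles in rad, forces in N, time in s.
With the tool pointing down it reaches from about 0.3 to 0.825 m from the base axis. Payload 5.4 kg.
Tool frame: the origin (TCP) lies at the very end of the fingers, on their centre line; the grasp point (between the pads) lies 19 mm behind it; z points along the fingers, x is the direction in which the jaws open and shut, and the axes are right-handed (so a half turn about z gives the same grasp; the last joint's range is limited). The gripper opens to 92 mm and grips with 3 to 60 N. Pads are 20 mm wide; open, the fingers measure 128 mm over their backs; the gripper's body (75 mm by 189 mm) begins 69 mm behind the grasp point.
Start: joints at [-1.453, 0.158, 1.597, -0, 1.386, -0.21], TCP at [0.185, -0.544, 0.215] pointing down, gripper open.
Joint ranges: [-2.91, 2.91], [-0.94, 2.29], [0.18, 2.7], [-1.29, 4.43], [0.17, 2.64], [-3, 3]. Speed limits (rad/s): [2.57, 2.57, 3.14, 3.14, 3.14, 3.14].

INTERFACE

Orientations are given as a rotation vector (axis times angle).
In Python, from workcell import bot gives the robot as it stands. Calls block until the motion is done:
- bot.goto(position, orientation): joint-space move of the TCP to a pose.
- bot.line_to(position, rot=None, max_speed=0.15): straight line of the TCP; rot=None keeps the orientation; max_speed is the mean speed in m/s.
- bot.set_joints(angles): joint-space move.
- bot.set_gripper(opening, newtons=None): opening from 0.0 (shut) to 1.0 (fully open); newtons is the grip in N (None keeps the last); returns when the fingers have stopped.
- bot.hold(seconds).
- bot.inverse_kinematics(position, orientation): joint angles nearest the present ones, or None.
- bot.read_camera(name): name is "scene" or "top" or "wrist"; returns a dict with "pixels" (384x512x3 uint8, blue, green, red), "fx", "fy", "cx", "cy" (pixels), "R" (3x3) and "t" (3): a world point X has camera coordinates R X + t. Camera axes: x right, y down, z forward; pixel columns grow to the right and rows downward; lengths in m; the calibration is good to about 2 mm. A picture is of the moment at which its call begins. There is no depth.
A pose or a line that the arm cannot do raises bot.MotionError and nothing moves.
- bot.job_done(): hands the job in, once; it reports no verdict.
Readings, each from a call of its own:
- bot.current_clock(): time.
- bot.current_joints(): joint angles.
- bot.current_joint_vel(): joint speeds.
- bot.current_effort(): joint torques, N m.
- bot.current_ee_pos(): TCP position.
- bot.current_tool_rot(): TCP orientation.
- bot.current_contact_force(): force on the tool from outside, world axes, zero at the start.
- bot.current_ft_torque(): the same for the moment, N m.
- bot.current_opening(): opening from 0.0 (shut) to 1.0 (fully open).
Only numpy, scipy, OpenCV 4.12 (cv2) and the standard library are available. Lean on these libraries where they do the work, as an engineer would, in place of code of your own. Each camera call takes 0.05 s, during which the arm holds its last target.

## Working session

There is one attempt and no reset: what is moved stays moved. The work goes in short steps, each a Python script; the robot and the scene stay as the last script left them, time stands still between calls to the robot, and variables do not carry over. Pictures are saved under pics/ and viewed, and the job is handed in when it is done.

```bash
ls; mkdir -p pics; python3 - <<'E'
from workcell import bot
import cv2
for n in ["scene","top","wrist"]:
    c=bot.read_camera(n); cv2.imwrite(f"pics/{n}0.png",c["pixels"]); print(n,c["fx"],c["cx"],c["cy"],c["R"],c["t"])
print(bot.current_clock())
E
```

```text
pics
scene 350.17930596596165 254.2785056836388 190.13682514184123 [[ 0.4709326   0.88212313 -0.00901473]
 [ 0.64916595 -0.35344861 -0.67354113]
 [-0.59733245  0.31134042 -0.73909477]] [-0.28240898 -0.27860574  1.27596321]
top 376.54608911549707 252.86529807064176 189.35285129113137 [[ 0.02094218 -0.9992319   0.03312165]
 [-0.99550117 -0.02390307 -0.09168455]
 [ 0.09240584 -0.03105257 -0.99523711]] [0.00166503 0.53818747 1.20890385]
wrist 321.500114520106 257.2597444517733 188.1218872679913 [[ 0.32180688 -0.94680354 -0.00183798]
 [-0.90690276 -0.30880156  0.28665132]
 [-0.27197006 -0.0905795  -0.95803321]] [-0.5757501  -0.03212352  0.39298738]
0.15
```

View pics/scene0.png

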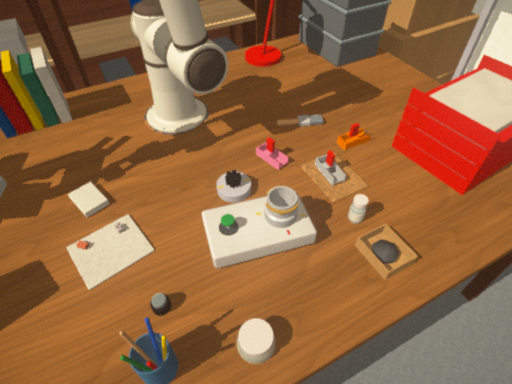

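View pics/top0.png

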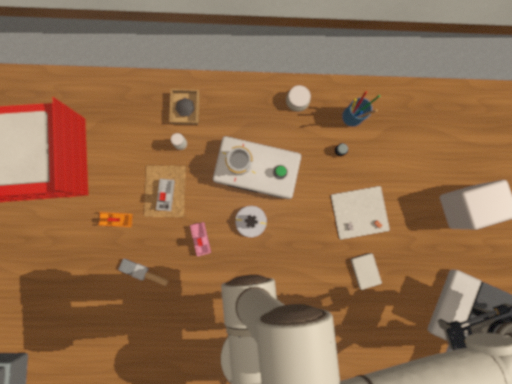

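View pics/wrist0.png

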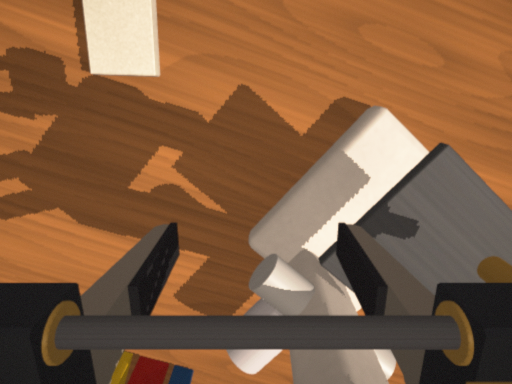

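The scene picture shows: mill at (258,228), jar (282,205), plunger (228,225), cap (234,185), steel scoop with red handle on the cork mat (330,168), pink (272,153) and orange (353,137) scoop look-alikes, the board (110,250) with bits at (83,245) and (120,227), phial (358,208) and loupe (160,303).

```bash
cat > h.py <<'E'
from workcell import bot
import numpy as np, cv2
from scipy.spatial.transform import Rotation as Rn
def cam(n,save=None):
    c=bot.read_camera(n)
    if save: cv2.imwrite(f"pics/{save}.png",c["pixels"])
    return c
def ray(c,u,v,z):
    d=np.array([(u-c["cx"])/c["fx"],(v-c["cy"])/c["fy"],1.0]); R=np.array(c["R"]);t=np.array(c["t"])
    o=-R.T@t; w=R.T@d; return o+w*(z-o[2])/w[2]
def proj(c,X):
    p=np.array(c["R"])@np.array(X)+np.array(c["t"]); return np.array([c["fx"]*p[0]/p[2]+c["cx"],c["fy"]*p[1]/p[2]+c["cy"]])
def down(yaw,pitch=0,axis=(1,0,0)):
    # tool z down, tool x at yaw in world
    return (Rn.from_euler('z',yaw)*Rn.from_rotvec([np.pi,0,0]))
def rv(yaw): return down(yaw).as_rotvec()
def crop(c,u0,v0,u1,v1,k,name):
    cv2.imwrite(f"pics/{name}.png",cv2.resize(c["pixels"][v0:v1,u0:u1],None,fx=k,fy=k,interpolation=cv2.INTER_CUBIC))
def st():
    print("t",round(bot.current_clock(),2),"p",np.round(bot.current_ee_pos(),4),"F",np.round(bot.current_contact_force(),2),"op",round(bot.current_opening(),3))
E
python3 - <<'E'
from h import *
c=cam("wrist"); p=np.array(bot.current_ee_pos()); T=Rn.from_rotvec(bot.current_tool_rot())
R=np.array(c["R"]);t=np.array(c["t"]); o=-R.T@t
print("cam in tool",T.inv().apply(o-p)); print(T.inv().as_matrix()@R.T); print("yaw x",T.as_matrix())
c=cam("top")
crop(c,320,180,400,250,8,"b1")
crop(c,90,140,250,280,4,"b2")
for n,u,v,z in [("rockA",348,227,.018),("rockB",377,223,.018),("jar",239,158,.128),("pl",281,172,.094),("cap",251,221,.044),("scoop",164,195,.05),("phial",178,141,.08),("loupe",342,150,.04),("mat",165,191,.004),("pink",200,239,.05),("orange",115,220,.05)]:
    print(n,ray(c,u,v,z))
E
```

```text
cam in tool [ 0.00169302 -0.08173245 -0.17071224]
[[ 9.99999833e-01 -3.15977324e-07 -5.78323285e-04]
 [ 1.66253112e-04  9.57945272e-01  2.86950915e-01]
 [ 5.53911387e-04 -2.86950963e-01  9.57945112e-01]]
yaw x [[ 3.21964217e-01 -9.46751834e-01 -8.71768946e-05]
 [-9.46751264e-01 -3.21964122e-01  1.07190155e-03]
 [-1.04289259e-03 -2.62579107e-04 -9.99999422e-01]]
rockA [ 0.42174928 -0.30226088  0.018     ]
rockB [ 0.43689997 -0.39891821  0.018     ]
jar [0.62248111 0.06085975 0.128     ]
pl [ 0.58790437 -0.07052307  0.094     ]
cap [0.43442331 0.01820182 0.044     ]
scoop [0.51085405 0.29677203 0.05      ]
phial [0.67990267 0.25419623 0.08      ]
loupe [ 0.67374991 -0.27662781  0.04      ]
mat [0.5274985  0.30341638 0.004     ]
pink [0.37436657 0.17811632 0.05      ]
orange [0.4284225  0.44645307 0.05      ]
```

View pics/b1.png

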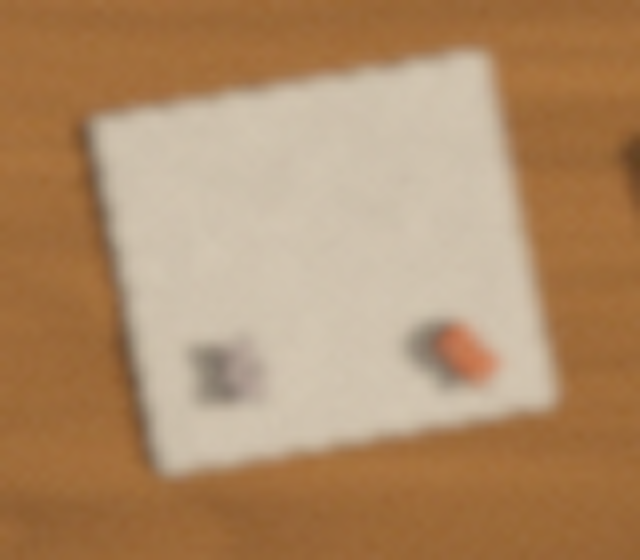

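View pics/b2.png

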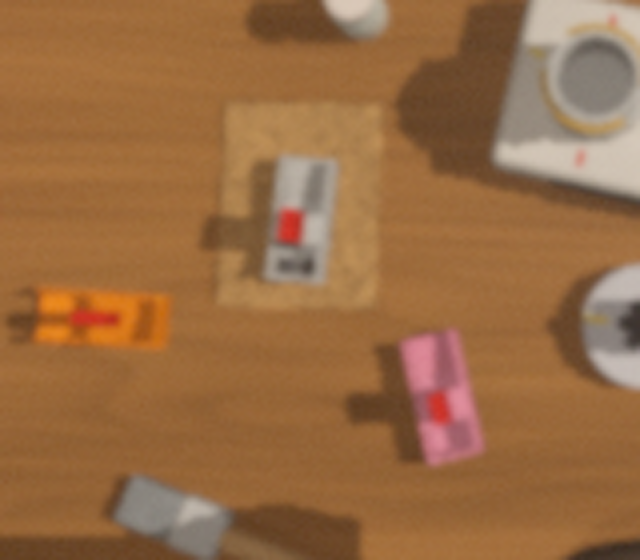

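Top view: the board carries a grey-violet piece at (348,227) and an orange-red one at (377,223). The scoop on the mat is steel with a red handle (163,197), and its front (+x) needs a close look. I'll look closer at the board with the wrist camera.

```bash
python3 - <<'E'
from h import *
for yaw in (-np.pi/2,np.pi/2,0,np.pi):
    print(yaw,bot.inverse_kinematics([0.44,-.35,.13],rv(yaw)))
bot.goto([0.44,-.35,.14],rv(-np.pi/2-.3)); c=cam("wrist","w1"); st()
np.save("w1.npy",c,allow_pickle=True)
E
```

```text
-1.5707963267948966 [-8.86872443e-01  2.04721012e-01  1.71766204e+00 -4.44089210e-16
  1.21920960e+00  6.83923884e-01]
1.5707963267948966 [-0.88687244  0.20472101  1.71766204  0.          1.2192096  -2.45766877]
0 [-8.86872443e-01  2.04721012e-01  1.71766204e+00 -4.44089210e-16
  1.21920960e+00 -8.86872443e-01]
3.141592653589793 [-0.88687244  0.20472101  1.71766204  0.          1.2192096   2.25472021]
t 1.55 p [ 0.4397 -0.351   0.1404] F [-0.14  0.41  0.19] op 1.001
```

View pics/w1.png

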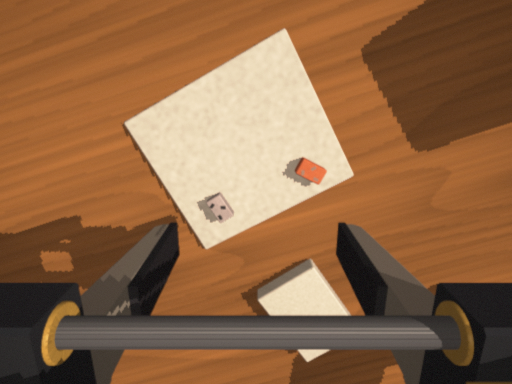

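```bash
python3 - <<'E'
from h import *
c=np.load("w1.npy",allow_pickle=True).item()
crop(c,190,140,350,250,5,"w1c")
for u,v in [(125,124),(285,29),(353,174),(206,248)]: print(ray(c,u,v,.006))
E
```

```text
[ 0.52745652 -0.24970739  0.006     ]
[ 0.56094948 -0.41460967  0.006     ]
[ 0.41712902 -0.44306215  0.006     ]
[ 0.38433489 -0.27853529  0.006     ]
```

View pics/w1c.png

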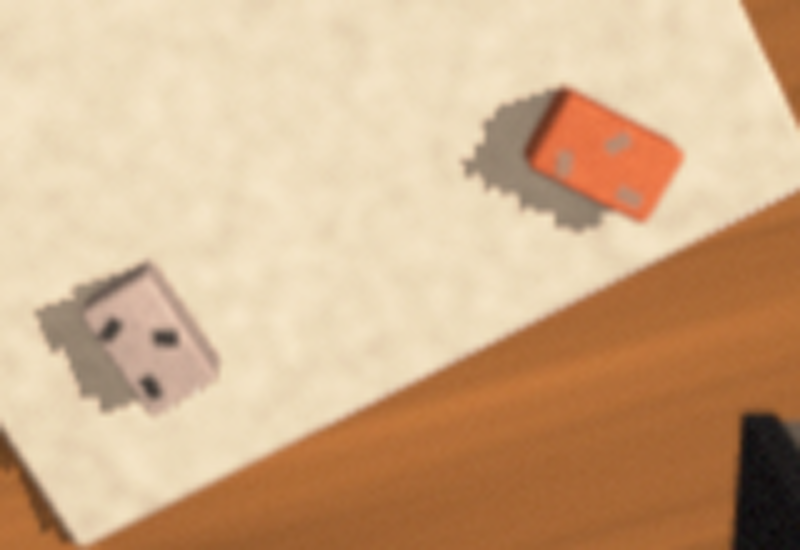

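Both pieces are sawn blocks of 26 x 16 shape with inlaid spots, grey at (220,207) and orange at (311,171), so both are rock pieces. The grey stone in the wooden tray is not on the board. I'll measure both and pick them.

```bash
cat >> h.py <<'E'
def rect(c,corners,z):
    P=np.array([ray(c,u,v,z)[:2] for u,v in corners]); 
    (ctr,(w,h),a)=cv2.minAreaRect((P*1000).astype(np.float32)); a=np.radians(a)
    if w<h: w,h=h,w; a+=np.pi/2
    return np.array(ctr)/1000,(w,h),a   # a = long axis angle
def best_yaw(p,yaw,period=np.pi):
    best=None
    for k in range(-4,5):
        q=bot.inverse_kinematics(p,rv(yaw+k*period))
        if q is None: continue
        if best is None or abs(q[5])<best[0]: best=(abs(q[5]),yaw+k*period)
    return best[1]
E
python3 - <<'E'
from h import *
c=np.load("w1.npy",allow_pickle=True).item()
f=lambda L:[(190+x/5,140+y/5) for x,y in L]
print(rect(c,f([(570,88),(683,155),(643,222),(532,160)]),.018))
print(rect(c,f([(87,310),(145,268),(217,368),(155,415)]),.018))
# orange mask, automatic
hsv=cv2.cvtColor(c["pixels"],cv2.COLOR_BGR2HSV)
E
```

```text
(array([ 0.43533881, -0.40375656]), (25.677125930786133, 15.164236068725586), np.float64(0.7575704602720741))
(array([ 0.42547903, -0.3097467 ]), (25.9341983795166, 15.796780586242676), np.float64(0.2775024841402063))
```

```bash
cat > pick.py <<'E'
from h import *
def pick(ctr,a,z=.009):
    yaw=best_yaw([*ctr,.1],a+np.pi/2)
    bot.set_gripper(0.45)
    bot.goto([*ctr,.10],rv(yaw))
    bot.line_to([*ctr,z],max_speed=.12); st()
    bot.set_gripper(0,15); st()
    bot.line_to([*ctr,.20],max_speed=.25); st()
E
python3 - <<'E'
from pick import *
pick([.4353,-.4038],.7576)
bot.goto([.60,-.2,.26],rv(-1.2)); c=cam("wrist","w2"); st()
E
```

```text
t 4.36 p [ 0.4358 -0.4045  0.0099] F [0.9  1.   0.46] op 0.45
t 4.86 p [ 0.4355 -0.404   0.0094] F [-0.01  0.55  2.25] op 0.173
t 5.78 p [ 0.4346 -0.4029  0.1981] F [-0.64 -0.29 -0.54] op 0.176
t 6.88 p [ 0.5991 -0.201   0.2588] F [ 0.19 -0.17  0.06] op 0.169
```

View pics/w2.png

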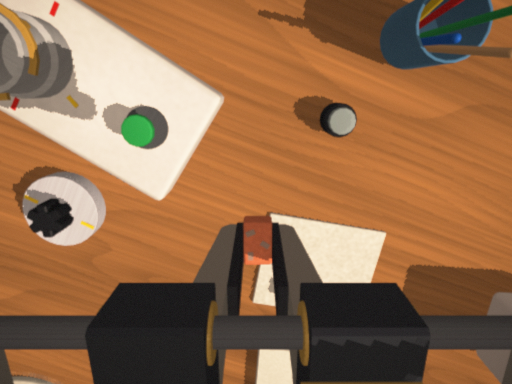

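The orange rock is held in the fingers at (258,240). The jar is at the left edge (20,50), the plunger at (138,128) and the cap at (65,208). Next I'll view the jar from above.

```bash
python3 - <<'E'
from h import *
bot.goto([.50,.02,.30],rv(-np.pi/2)); c=cam("wrist","w3"); st()
np.save("w3.npy",c,allow_pickle=True)
E
```

```text
t 7.89 p [0.5004 0.0188 0.2997] F [ 0.11  1.   -0.38] op 0.172
```

View pics/w3.png

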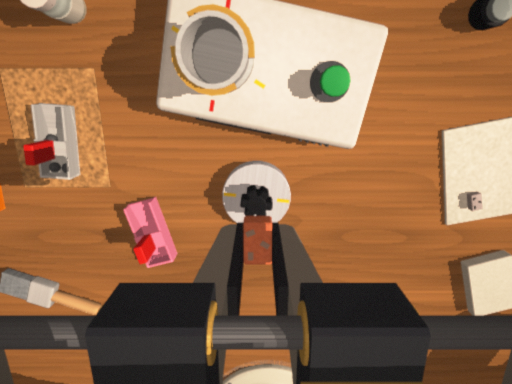

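```bash
python3 - <<'E'
from h import *
c=np.load("w3.npy",allow_pickle=True).item()
crop(c,150,0,390,160,3.3,"w3a"); crop(c,0,60,120,200,5,"w3b"); crop(c,210,150,310,240,6,"w3c")
E
```

```text
(no output)
```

View pics/w3a.png

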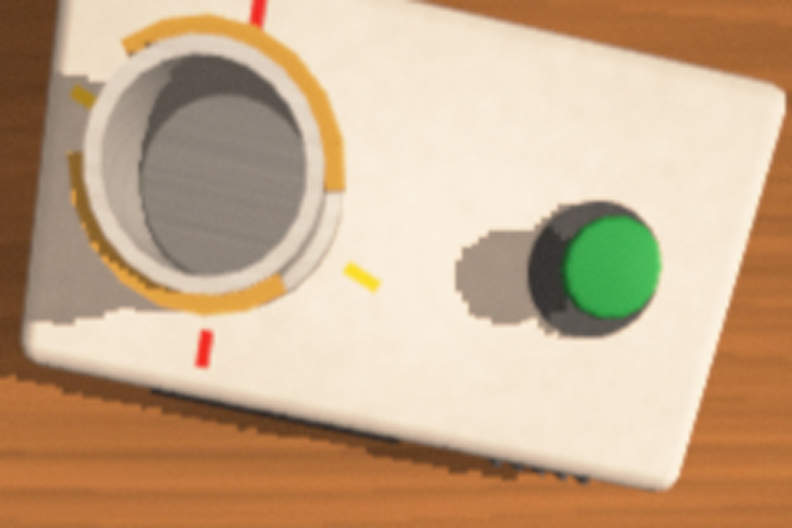

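View pics/w3b.png

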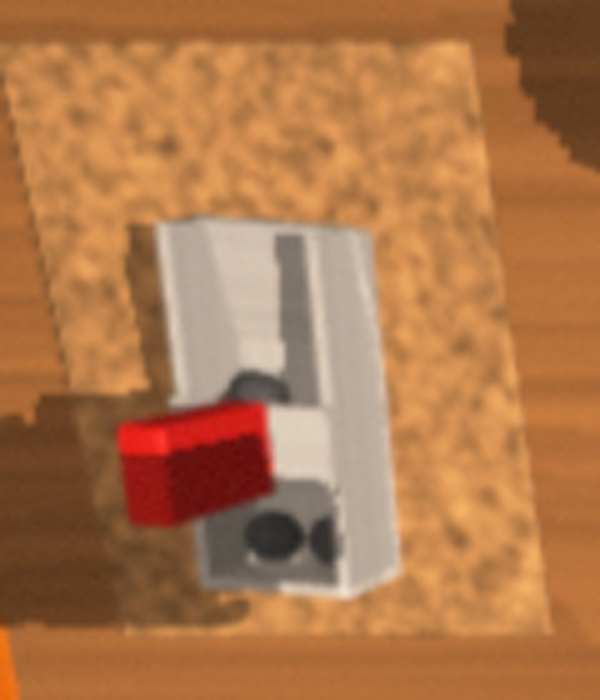

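View pics/w3c.png

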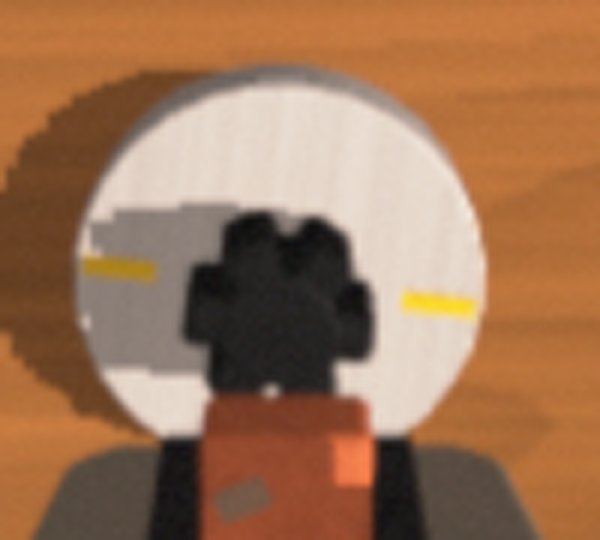

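```bash
python3 - <<'E'
from h import *
c=np.load("w3.npy",allow_pickle=True).item()
a=lambda x,y,z:ray(c,150+x/3.3,y/3.3,z)
b=lambda x,y,z:ray(c,x/5,60+y/5,z)
d=lambda x,y,z:ray(c,210+x/6,150+y/6,z)
jar=a(204.5,165.5,.128); pl=a(613,267,.094); v=jar-pl
print("jar",jar,"pl",pl,"dist",np.linalg.norm(v[:2]),"yaw",np.arctan2(v[1],v[0])-np.pi/2)
print("rim pts",a(83,166,.128),a(325,166,.128),a(204,38,.128),a(204,296,.128))
y1=a(75,93,.06);y2=a(362,277,.06);v=y1-y2;print("yellow mid",(y1+y2)/2,"ang-70",np.arctan2(v[1],v[0])-np.radians(70))
e1=a(45,360,.055);e2=a(665,488,.055);v=e1-e2;print("edge yaw",np.arctan2(v[1],v[0])-np.pi/2)
# cap stripes on top z=.025
s1=d(120,268,.025);s2=d(440,305,.025);v=s1-s2;print("cap",(s1+s2)/2,"yaw",np.arctan2(v[1],v[0]), d(78,290,.025),d(487,290,.025))
# scoop: wall top edges z~.031 ; handle top at z=.004+.052+.022=.078
H=[b(120,425,.078),b(265,402,.078),b(272,437,.078)*0+b(130,458,.078)]
print("handle top pts",H, b(270,438,.078))
# wall tops (z=.031): right wall outer (370,230)->(400,572) ; left outer (157,225)->(200,585)
for p,q in [((318,235),(345,595)),((157,225),(203,588))]:
    P=b(*p,.031);Q=b(*q,.031);v=P-Q;print("wall",P,Q,np.arctan2(v[1],v[0]))
for p in [(8,45),(470,42),(550,632),(125,632)]: print("mat",b(*p,.004))
E
```

```text
jar [0.62191181 0.06198176 0.128     ] pl [ 0.59406305 -0.06994515  0.094     ] dist 0.1348342026219676 yaw -0.20803812420103673
rim pts [0.62180428 0.09828836 0.128     ] [0.62174322 0.02598358 0.128     ] [0.65605457 0.06071607 0.128     ] [0.58463334 0.06367616 0.128     ]
yellow mid [0.62251216 0.06488073 0.06      ] ang-70 -0.1989820932199784
edge yaw -0.20228850298792578
cap [0.43431386 0.01822301 0.025     ] yaw 1.4486401151427843 [0.43347669 0.06752567 0.025     ] [ 0.43338222 -0.03206987  0.025     ]
handle top pts [array([0.52032743, 0.30328686, 0.078     ]), array([0.52592908, 0.26671783, 0.078     ]), array([0.5121605 , 0.30252918, 0.078     ])] [0.51708907 0.26710932 0.078     ]
wall [0.56343331 0.27437068 0.031     ] [0.46453169 0.28391537 0.031     ] -0.09620888859691863
wall [0.56604208 0.31657663 0.031     ] [0.46661737 0.3237092  0.031     ] -0.07161573148936654
mat [0.61261851 0.3659447  0.004     ]
mat [0.61327898 0.23984342 0.004     ]
mat [0.44563981 0.24022271 0.004     ]
mat [0.44576055 0.36878369 0.004     ]
```

Picture w3: jar rim circle centred at (212,50), plunger (336,81), cap stripes at (230,195) and (283,201), scoop handle near (40,153) with its open front upward (+x), and grey rock (475,201). I'll drop the first rock, then fetch the second.

```bash
python3 - <<'E'
from pick import *
J=[.622,.062]
yaw=best_yaw([*J,.18],-np.pi/2)
bot.goto([*J,.19],rv(yaw)); bot.line_to([*J,.133],max_speed=.15); st()
bot.set_gripper(.42); st()
bot.line_to([*J,.20],max_speed=.25)
bot.goto([0.45,-.25,.16],rv(-np.pi/2-.3)); c=cam("wrist","w4"); st()
np.save("w4.npy",c,allow_pickle=True)
E
```

```text
t 9.14 p [0.6225 0.0616 0.1345] F [-0.02 -0.51 -0.02] op 0.169
t 9.66 p [0.6221 0.062  0.1331] F [0.04 0.46 0.  ] op 0.416
t 11.47 p [ 0.4507 -0.2493  0.16  ] F [0.06 0.54 0.37] op 0.419
```

View pics/w4.png

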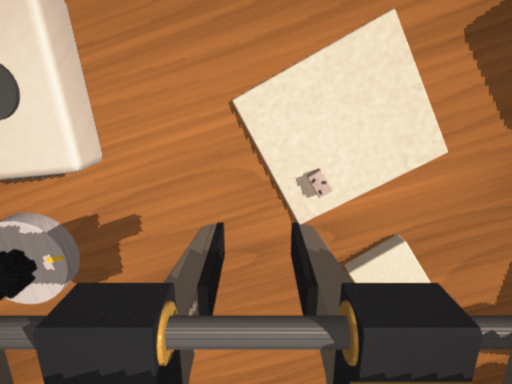

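The grey rock is at (318,183), still about the same distance from the board corner (300,222).

```bash
python3 - <<'E'
from pick import *
c=np.load("w4.npy",allow_pickle=True).item()
print(ray(c,319,183,.018))
pick([.4255,-.3097],.2775)
bot.goto([.50,-.02,.27],rv(-np.pi/2+.35)); c=cam("wrist","w5"); st()
E
```

```text
[ 0.42642025 -0.30835241  0.018     ]
t 13.32 p [ 0.4261 -0.3102  0.0098] F [-0.15  0.43 -0.22] op 0.451
t 13.82 p [ 0.4257 -0.3099  0.0094] F [-0.13 -0.51  3.29] op 0.173
t 14.74 p [ 0.4248 -0.3089  0.1982] F [-0.75  0.33 -1.48] op 0.172
t 15.97 p [ 0.4997 -0.021   0.2692] F [-0.71 -0.96 -0.14] op 0.173
```

View pics/w5.png

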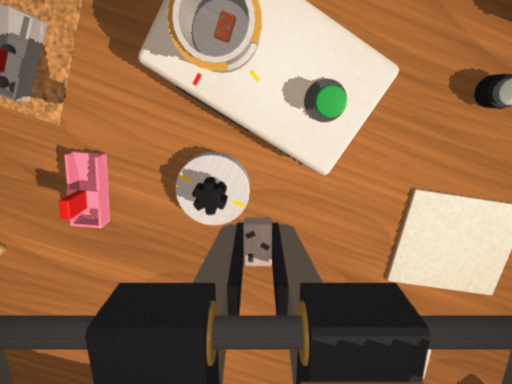

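Orange rock is inside the jar at (225,25), the board is empty, and the grey rock is in the grip. I'll drop it and look at the scoop.

```bash
python3 - <<'E'
from pick import *
J=[.622,.062]
yaw=best_yaw([*J,.18],-np.pi/2)
bot.goto([*J,.19],rv(yaw)); bot.line_to([*J,.133],max_speed=.15)
bot.set_gripper(.42); st()
bot.line_to([*J,.20],max_speed=.25)
bot.goto([0.52,.28,.21],rv(-np.pi/2)); c=cam("wrist","w6"); st()
np.save("w6.npy",c,allow_pickle=True)
E
```

```text
t 17.73 p [0.6221 0.062  0.1331] F [ 0.22 -0.2   0.32] op 0.424
t 19.14 p [0.5207 0.2787 0.2095] F [-0.58 -0.5   0.43] op 0.422
```

View pics/w6.png

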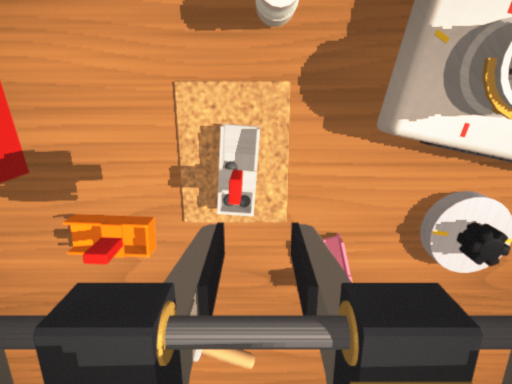

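```bash
python3 - <<'E'
from h import *
c=np.load("w6.npy",allow_pickle=True).item()
crop(c,200,110,280,230,6.6,"w6c"); print(-np.array(c["R"]).T@np.array(c["t"]))
E
```

```text
[0.60273389 0.27756507 0.38012285]
```

View pics/w6c.png

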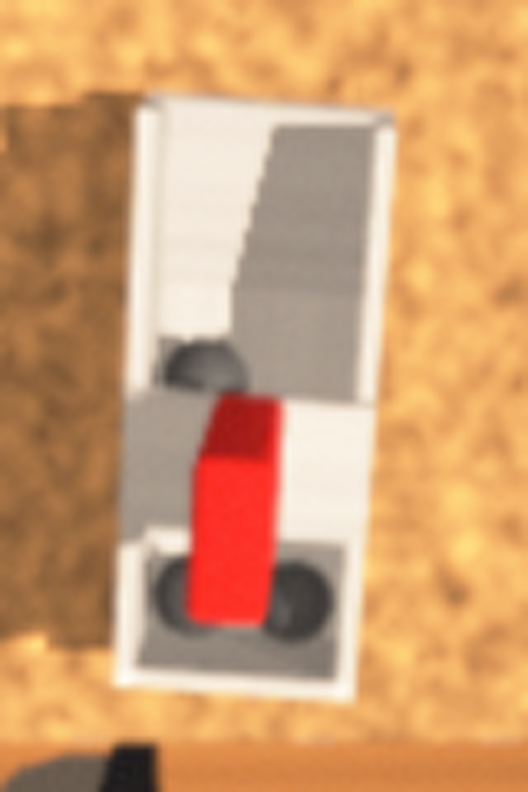

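Seen close (w6): steel scoop, red handle top about (236,192) in the picture, balls at (231,166), (229,200) and (245,201). Its lip is the far (upper, world +x) end. Candidates listed: steel scoop (235,180) on the mat, orange scoop (110,237) and pink scoop (330,255). I choose the steel one on the mat.

```bash
cat > scoop.py <<'E'
from h import *
J=np.array([.622,.062,.128])
LIP=np.array([.059,0,-.040])   # from handle, scoop frame
TCPs=np.array([0,0,-.016])     # tcp from handle, scoop frame
def pose(lip,psi,th,flip):
    Rs=Rn.from_euler('z',psi)*Rn.from_euler('y',th)
    Rt=Rs*Rn.from_euler('z',flip)*Rn.from_rotvec([np.pi,0,0])
    h=np.array(lip)-Rs.apply(LIP)
    return h+Rs.apply(TCPs), Rt.as_rotvec()
E
python3 - <<'E'
from scoop import *
c=np.load("w6.npy",allow_pickle=True).item()
f=lambda L:[(200+x/6.6,110+y/6.6) for x,y in L]
print(rect(c,f([(200,462),(282,460),(268,622),(188,617)]),.078))
print(rect(c,f([(137,103),(395,118),(353,700),(116,685)]),.031))
for psi in np.radians(np.arange(-180,180,30)):
  for fl in (np.pi/2,-np.pi/2):
    r=[]
    for th in (0,.4,.8,.95):
        d=np.array([np.cos(psi),np.sin(psi),0])
        q=bot.inverse_kinematics(*pose(J+[0,0,.02]-.02*d,psi,th,fl))
        r.append(None if q is None else np.round(q,2))
    if all(x is not None for x in r): print(round(np.degrees(psi)),round(fl,1),r[0],r[-1])
E
```

```text
(array([0.50828229, 0.2988334 ]), (25.807519912719727, 12.075109481811523), np.float64(3.0445064502606822))
(array([0.51605951, 0.29905563]), (101.78448486328125, 41.94641876220703), np.float64(3.0715015826502703))
-180 1.6 [-0.08  0.52  1.23 -0.    1.39  1.49] [-0.15 -0.15  2.2   0.7   0.19  0.8 ]
-180 -1.6 [-0.08  0.52  1.23 -0.    1.39 -1.65] [-0.15 -0.15  2.2   0.7   0.19 -2.35]
-150 1.6 [-0.03  0.5   1.25 -0.    1.39  1.02] [-0.4  -0.06  2.12  1.16  0.79 -0.1 ]
-120 1.6 [ 0.02  0.44  1.33 -0.    1.37  0.54] [-0.49  0.19  1.86  1.02  1.28 -0.38]
-120 -1.6 [ 0.02  0.44  1.33  0.    1.37 -2.6 ] [-0.49  0.19  1.86  1.02  1.28  2.76]
-90 1.6 [ 0.03  0.35  1.45 -0.    1.34  0.03] [-0.45  0.46  1.51  0.83  1.67 -0.58]
-60 1.6 [ 0.02  0.25  1.58 -0.    1.31 -0.51] [-0.34  0.72  1.14  0.62  2.02 -0.81]
-60 -1.6 [ 0.02  0.25  1.58 -0.    1.31  2.64] [-0.34  0.72  1.14  0.62  2.02  2.33]
-30 1.6 [-0.03  0.16  1.68  0.    1.3  -1.08] [-0.21  0.92  0.81  0.34  2.3  -1.15]
-30 -1.6 [-0.03  0.16  1.68  0.    1.3   2.06] [-0.21  0.92  0.81  0.34  2.3   1.99]
0 1.6 [-0.11  0.12  1.72 -0.    1.3  -1.68] [-0.07  1.03  0.64 -0.08  2.42 -1.67]
0 -1.6 [-0.11  0.12  1.72 -0.    1.3   1.46] [-0.07  1.03  0.64 -0.08  2.42  1.47]
30 1.6 [-0.18  0.14  1.7   0.    1.3  -2.27] [ 0.07  0.98  0.72 -0.49  2.28 -2.18]
30 -1.6 [-0.18  0.14  1.7   0.    1.3   0.87] [ 0.07  0.98  0.72 -0.49  2.28  0.96]
60 1.6 [-0.22  0.21  1.62  0.    1.31 -2.84] [ 0.18  0.8   1.01 -0.73  1.96 -2.49]
60 -1.6 [-0.22  0.21  1.62 -0.    1.31  0.31] [ 0.18  0.8   1.01 -0.73  1.96  0.65]
90 -1.6 [-0.22  0.31  1.5  -0.    1.33 -0.22] [ 0.26  0.56  1.37 -0.9   1.56  0.44]
120 -1.6 [-0.19  0.41  1.38 -0.    1.36 -0.72] [ 0.26  0.29  1.73 -1.07  1.11  0.25]
150 -1.6 [-0.14  0.48  1.28 -0.    1.38 -1.19] [ 0.13  0.02  2.04 -1.17  0.57 -0.05]
```

```bash
python3 - <<'E'
from scoop import *
psi0=-.085; H=np.array([.5083,.2988,.056])
p,r=pose(H+Rn.from_euler('z',psi0).apply(LIP),psi0,0,np.pi/2)
print(p,bot.inverse_kinematics(p,r))
bot.set_gripper(.4)
bot.goto(p+[0,0,.06],r); bot.line_to(p,max_speed=.1); st()
bot.set_gripper(0,35); st(); print(bot.current_ft_torque())
bot.line_to(p+[0,0,.03],max_speed=.06); st()
c=cam("wrist","w7")
E
```

```text
[0.5083 0.2988 0.04  ] [ 0.32665173  0.38851296  1.68723538  0.          1.06584432 -1.15914459]
t 22.68 p [0.5088 0.299  0.0405] F [-0.12 -0.26  0.  ] op 0.404
t 23.17 p [0.5087 0.2991 0.0406] F [0.16 1.52 2.86] op 0.129
[ 0.19541028 -0.17903555  0.05662366]
t 23.82 p [0.5082 0.2988 0.0701] F [-0.46 -0.54 -2.6 ] op 0.127
```

View pics/w7.png

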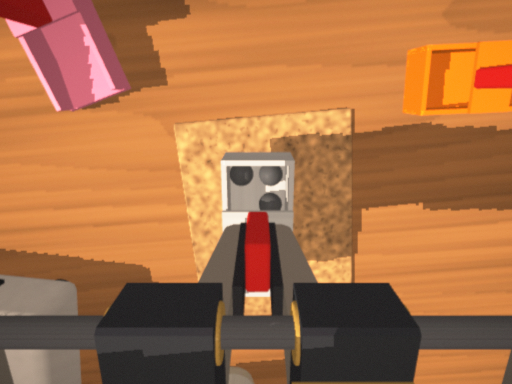

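The scoop is held level at (258,250), with three balls visible at (242,174), (271,174) and (270,202). Next: carry it level to the jar and pour.

```bash
python3 - <<'E'
from scoop import *
psi0=-.085; psi=np.radians(-60); d=np.array([np.cos(psi),np.sin(psi),0])
p=np.array(bot.current_ee_pos()); 
bot.line_to([.5083,.2988,.20],max_speed=.15)
L=J-.018*d
P,r=pose(L+[0,0,.07],psi,0,np.pi/2); bot.line_to(P,r,max_speed=.12); st()
P,r=pose(L+[0,0,.019],psi,0,np.pi/2); bot.line_to(P,r,max_speed=.08); st()
cam("wrist","w8a"); cam("scene","s8a")
E
```

```text
t 26.59 p [0.5833 0.1291 0.2219] F [ 0.    0.04 -1.8 ] op 0.13
t 27.38 p [0.5838 0.1287 0.1714] F [ 0.35 -0.37 -2.09] op 0.129
```

View pics/w8a.png

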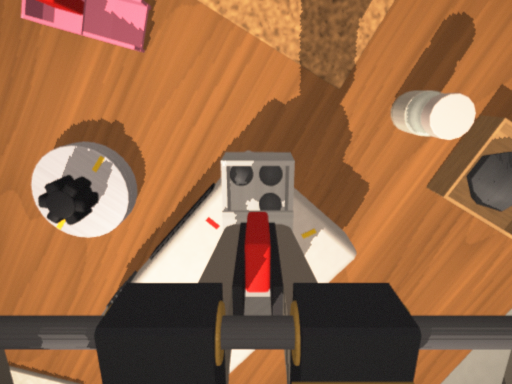

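View pics/s8a.png

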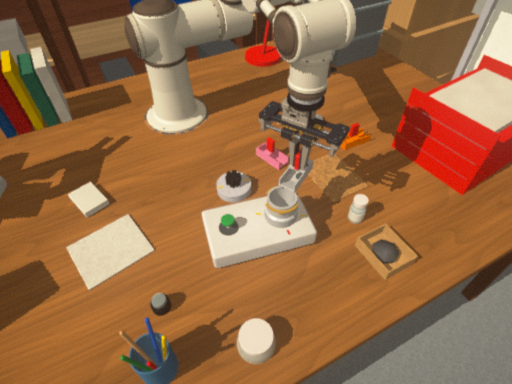

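The scoop is level with its lip over the jar mouth (scene (285,190)). Pouring in small tilts about the lip.

```bash
python3 - <<'E'
from scoop import *
psi=np.radians(-60); d=np.array([np.cos(psi),np.sin(psi),0]); L=J-.018*d
for th in list(range(5,51,5)):
    dz=.019 if th<20 else .019-(th-20)/30*.007
    P,r=pose(L+[0,0,dz],psi,np.radians(th),np.pi/2); bot.line_to(P,r,max_speed=.04)
bot.hold(.6); st()
cam("wrist","w8b"); cam("scene","s8b")
E
```

```text
t 30.89 p [0.6032 0.0945 0.2006] F [-0.15 -0.11 -1.01] op 0.129
```

View pics/w8b.png

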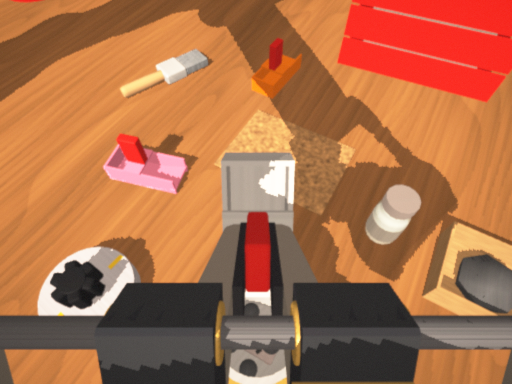

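View pics/s8b.png

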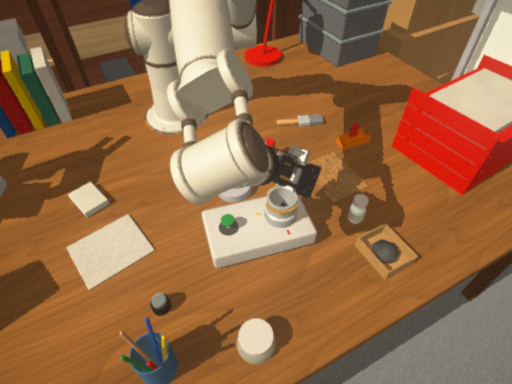

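The rear of the scoop is empty (258,185). I'll raise it, level it, check it and return it to the mat.

```bash
python3 - <<'E'
from scoop import *
psi0=-.085; psi=np.radians(-60); d=np.array([np.cos(psi),np.sin(psi),0]); L=J-.018*d
for th in (38,25,12,0):
    P,r=pose(L+[0,0,.022],psi,np.radians(th),np.pi/2); bot.line_to(P,r,max_speed=.08)
P,r=pose(L+[0,0,.08]-.02*d,psi,0,np.pi/2); bot.line_to(P,r,max_speed=.15); bot.hold(.2);st()
H=np.array([.515,.300,.056])
p,r=pose(H+Rn.from_euler('z',psi0).apply(LIP),psi0,0,np.pi/2)
bot.line_to([p[0],p[1],.2],r,max_speed=.15)
bot.line_to(p+[0,0,.004],max_speed=.12); st()
bot.line_to(p+[0,0,.0005],max_speed=.03); st()
bot.set_gripper(.4); st()
bot.line_to(p+[0,0,.12],max_speed=.15)
bot.goto([0.50,.10,.33],rv(-np.pi/2)); c=cam("wrist","w9"); st()
np.save("w9.npy",c,allow_pickle=True)
E
```

```text
t 33.22 p [0.5729 0.1456 0.2304] F [ 0.38 -0.14 -2.18] op 0.126
t 35.93 p [0.5158 0.3003 0.045 ] F [ 0.56 -0.65 -1.12] op 0.125
t 36.2 p [0.5151 0.3    0.0406] F [ 0.43  0.47 -1.79] op 0.13
t 36.74 p [0.515  0.3    0.0405] F [ 0.23  0.21 -0.18] op 0.402
t 40.03 p [0.4999 0.1001 0.3297] F [ 0.66 -1.14  0.32] op 0.401
```

View pics/w9.png

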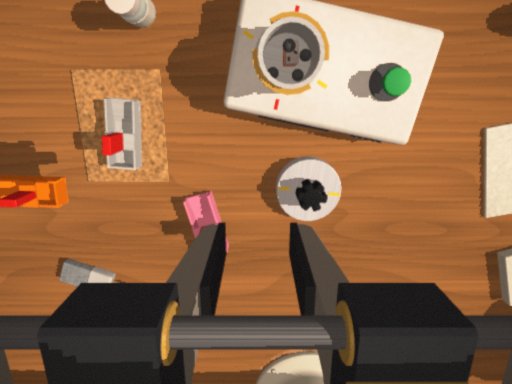

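```bash
python3 - <<'E'
from h import *
c=np.load("w9.npy",allow_pickle=True).item()
crop(c,240,5,340,105,5,"w9a"); crop(c,90,80,160,180,5,"w9b"); crop(c,265,145,355,230,7,"w9c")
a=cv2.imread("pics/w9a.png");b=cv2.imread("pics/w9b.png")
cv2.imwrite("pics/w9ab.png",np.hstack([a[:500],cv2.copyMakeBorder(b,0,500-b.shape[0],0,0,0)]))
E
```

```text
(no output)
```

View pics/w9ab.png

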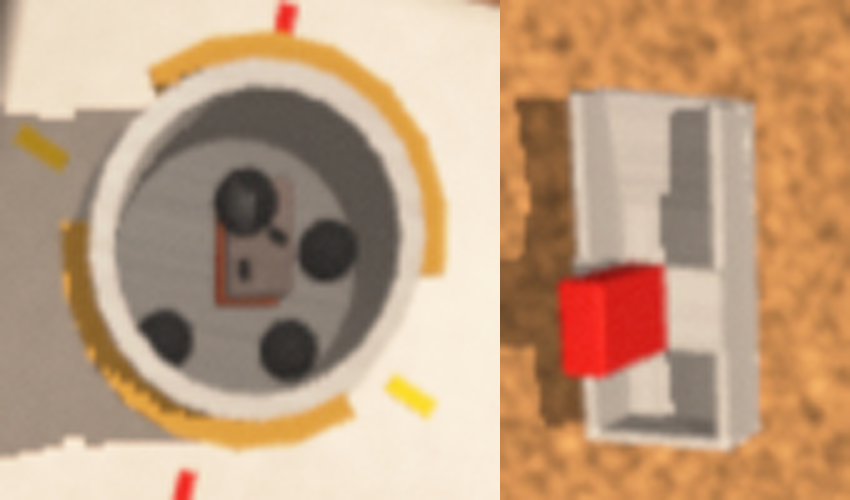

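View pics/w9c.png

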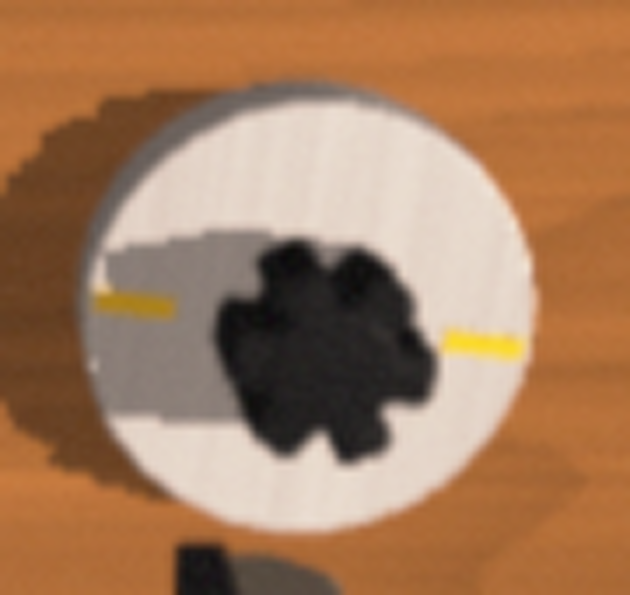

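The jar (crop) shows 4 balls and the two stacked rocks; the scoop looks empty on the mat. I'll check for a fifth ball (under the strap or strayed) and remeasure the cap from one view over the jar and one from behind the scoop.

```bash
python3 - <<'E'
from h import *
bot.goto([0.54,.05,.24],rv(-np.pi/2)); c=cam("wrist","w10"); np.save("w10.npy",c,allow_pickle=True)
crop(c,170,20,320,170,3.3,"w10a")
bot.goto([0.36,.02,.24],rv(-np.pi/2)); c=cam("wrist","w11"); np.save("w11.npy",c,allow_pickle=True); st()
c=cam("scene","s11"); crop(c,150,90,410,290,3,"s11c")
E
```

```text
t 41.41 p [0.3614 0.0201 0.2414] F [-0.87  0.52  0.46] op 0.4
```

View pics/w10a.png

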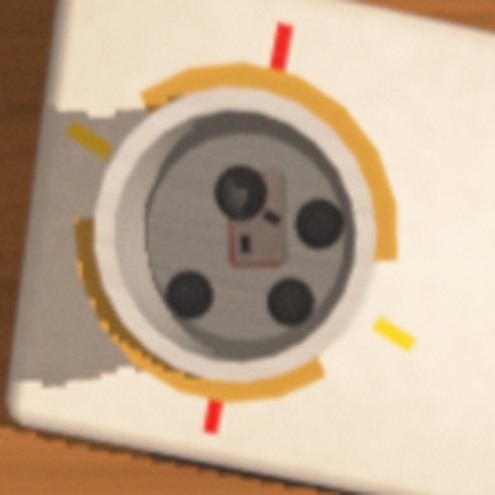

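View pics/w11.png

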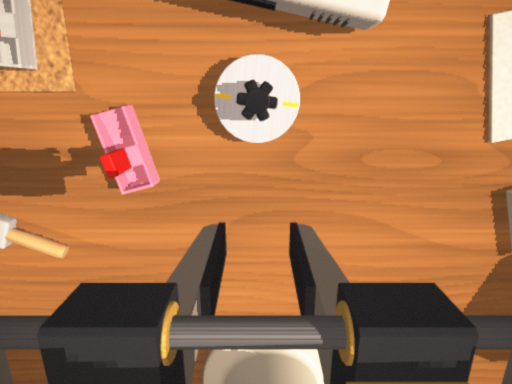

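View pics/s11c.png

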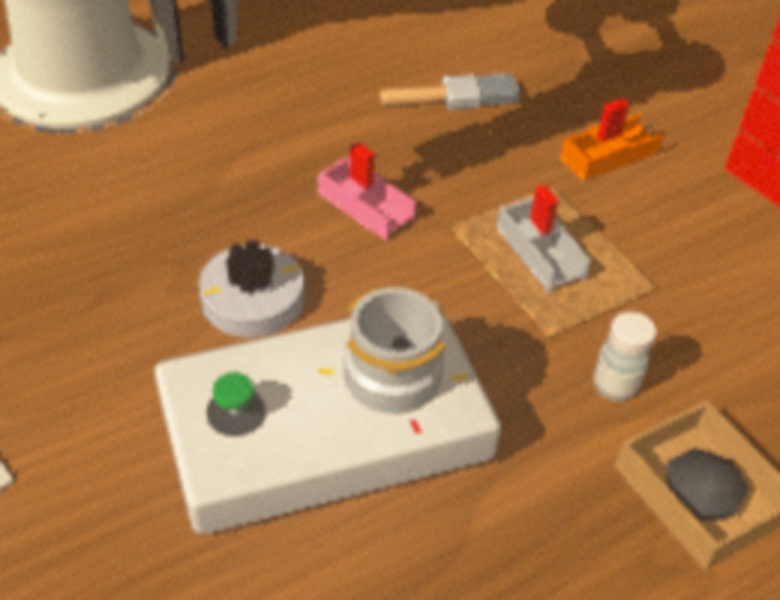

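w10: the jar floor is fully seen, with 4 balls and both rocks. w11: the cap is at (257,98), unmoved. One last look under the scoop's strap from the front.

```bash
python3 - <<'E'
from h import *
c=np.load("w11.npy",allow_pickle=True).item(); crop(c,205,45,310,150,6,"w11c")
bot.goto([0.60,.26,.30],rv(0))
bot.goto([0.73,.22,.16],rv(0)); c=cam("wrist","w12"); st(); np.save("w12.npy",c,allow_pickle=True)
u,v=np.round(proj(c,[.54,.3,.02])).astype(int); print(u,v)
crop(c,max(u-60,0),max(v-60,0),u+80,v+60,5,"w12c")
E
```

```text
t 43.61 p [0.7306 0.2205 0.1632] F [-0.1   0.46  2.13] op 0.399
52 92
```

View pics/w12.png

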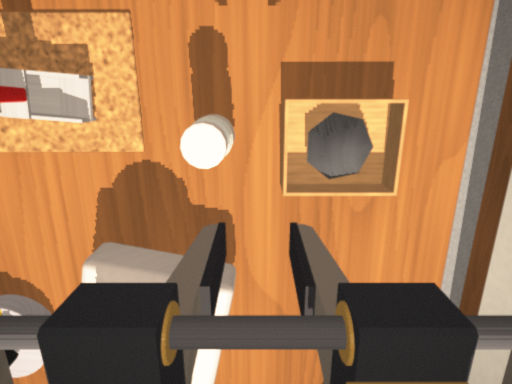

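View pics/w12c.png

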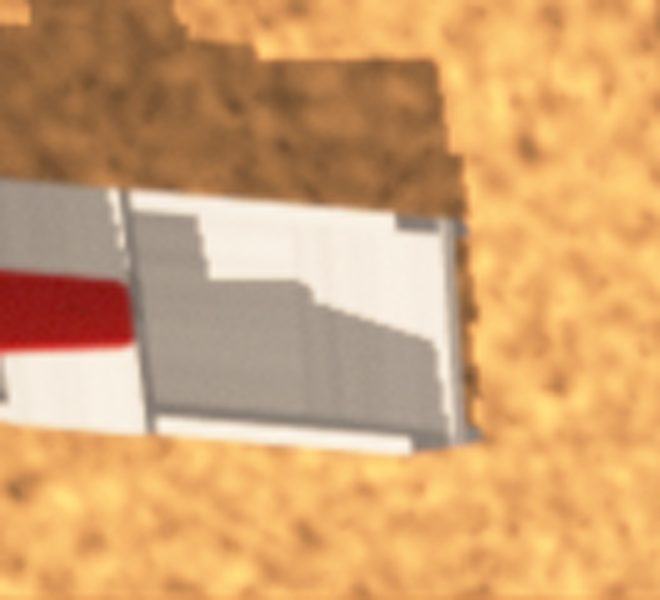

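View pics/w11c.png

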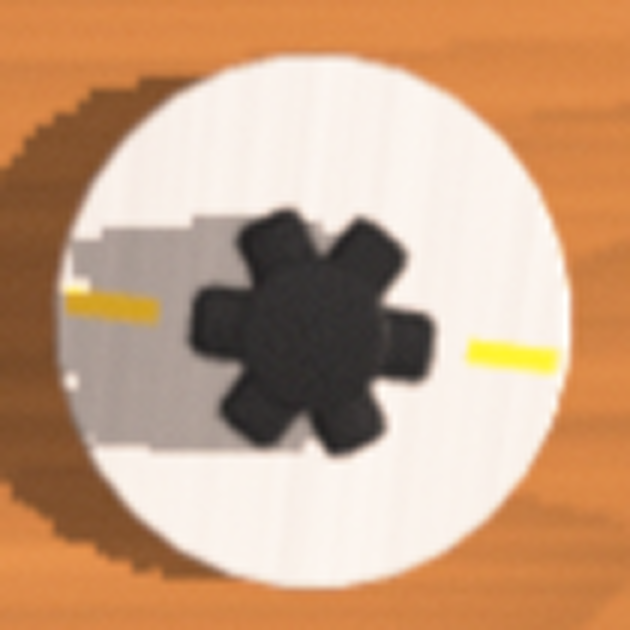

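No ball under the strap, and the phial at (207,140) is upright. Now the cap: compute its pose and grip the knob along the stripe line.

```bash
python3 - <<'E'
from h import *
c=np.load("w11.npy",allow_pickle=True).item()
d=lambda x,y,z:ray(c,205+x/6,45+y/6,z)
s1=d(112,306,.025);s2=d(513,356,.025);v=s1-s2;yaw=np.arctan2(v[1],v[0]);print("cap stripes",(s1+s2)/2,yaw)
print("disc",(d(58,320,.025)+d(571,320,.025))/2,(d(315,55,.025)+d(315,588,.025))/2)
print("knob",d(312,331,.059))
c=np.load("w10.npy",allow_pickle=True).item()
a=lambda x,y,z:ray(c,170+x/3.3,20+y/3.3,z)
print("jar",a(236.5,233.5,.128)); r1=a(282,45,.06);r2=a(213,417,.06);v=r1-r2;print("red",(r1+r2)/2,np.arctan2(v[1],v[0]))
y1=a(90,141,.06);y2=a(395,333,.06);v=y1-y2;print("yel",(y1+y2)/2,np.arctan2(v[1],v[0])-np.radians(70))
E
```

```text
cap stripes [0.43502802 0.01856618 0.025     ] 1.4514220177067887
disc [0.43710046 0.01831531 0.025     ] [0.4349426  0.01822152 0.025     ]
knob [0.43572921 0.01880018 0.059     ]
jar [0.62300531 0.06204452 0.128     ]
red [0.62121051 0.06231866 0.06      ] -0.2026028614895908
yel [0.6213894  0.06217467 0.06      ] -0.1973747762089657
```

```bash
python3 - <<'E'
from h import *
C=[.4352,.0185]; yaw=1.4514
bot.set_gripper(.72)
bot.goto([.55,.1,.25],rv(0.8))
bot.goto([*C,.12],rv(yaw)); 
bot.line_to([*C,.030],max_speed=.1); st()
bot.set_gripper(0,30); st()
bot.line_to([*C,.05],max_speed=.08); st()
bot.line_to([*C,.24],max_speed=.2); st()
c=cam("wrist","w13"); cam("top","t13")
print(bot.current_joints())
E
```

```text
t 47.02 p [0.4359 0.0184 0.0306] F [-0.1  -0.78 -0.17] op 0.721
t 47.48 p [0.4356 0.0187 0.0304] F [-0.15  3.17  3.39] op 0.478
t 47.88 p [0.4352 0.0184 0.05  ] F [ 1.09 -0.49 -3.63] op 0.477
t 48.98 p [0.4343 0.0187 0.2384] F [-0.32 -0.04 -2.8 ] op 0.473
[-2.36393047e-01 -2.35869682e-01  1.93274039e+00  7.11955285e-06
  1.44793163e+00 -1.68776747e+00]
```

View pics/w13.png

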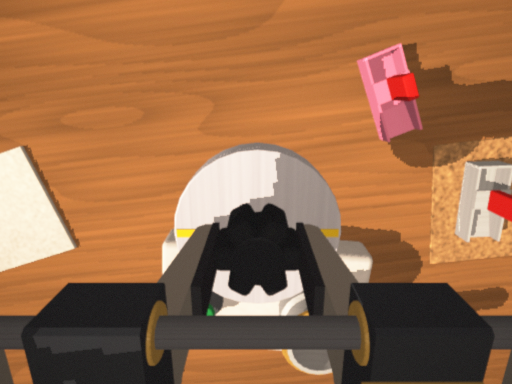

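The cap is held centred, with its stripes symmetric at (187,232) and (330,232). I'll move it over the jar and set it on the ridges.

```bash
cat > cap.py <<'E'
from h import *
J=[.6222,.0621]; MY=-.202
def ang(a): return rv(MY+np.radians(a))
E
python3 - <<'E'
from cap import *
q=[bot.inverse_kinematics([*J,.15],ang(a)) for a in (75,15,-15)]; print(np.round(q,2))
bot.line_to([*J,.24],ang(15),max_speed=.12)
bot.line_to([*J,.160],max_speed=.1); bot.hold(.2); st()
f0=bot.current_contact_force()[2]
z=.160
while z>.143:
    z-=.001; bot.line_to([*J,z],max_speed=.02); 
    f=bot.current_contact_force(); print(round(z,4),np.round(f,1),round(bot.current_ee_pos()[2],4))
    if f[2]-f0>4: break
bot.hold(.3); st(); cam("wrist","w14"); cam("scene","s14")
E
```

```text
[[-0.09  0.34  1.51 -0.    1.29 -1.2 ]
 [-0.09  0.34  1.51  0.    1.29 -0.15]
 [-0.09  0.34  1.51 -0.    1.29  0.37]]
t 51.98 p [0.6227 0.0621 0.1609] F [ 0.8   0.13 -3.25] op 0.474
0.159 [ 0.3 -0.1 -3.1] 0.159
0.158 [ 0.1 -0.4 -3. ] 0.1579
0.157 [-0.7 -0.1 -2.8] 0.1569
0.156 [-0.6  0.6 -2.5] 0.1563
0.155 [-0.6  0.7  2.9] 0.1558
t 53.52 p [0.6225 0.0621 0.1556] F [-0.9   0.09  4.48] op 0.473
```

View pics/w14.png

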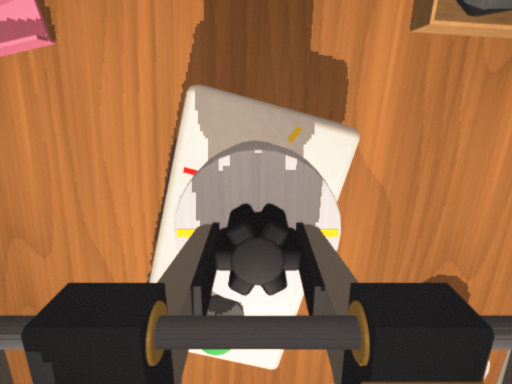

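Contact came at TCP 0.156, about 5 mm higher than expected for the ridges. I'll check for slip in the grip, and the torque.

```bash
python3 - <<'E'
from cap import *
print(np.round(bot.current_ft_torque(),3)); st()
c=np.load("w11.npy",allow_pickle=True).item()
d=lambda x,y,z:ray(c,205+x/6,45+y/6,z)
print("stripe len",np.linalg.norm(d(65,300,.025)-d(558,362,.025)))
c=cam("wrist"); crop(c,160,130,360,310,4,"w14c")
p=np.array(bot.current_ee_pos()); T=Rn.from_rotvec(bot.current_tool_rot())
for dz in (0,-.005,-.010):
  top=p+[0,0,-.005+dz]
  for s in (.05,-.05): print(dz,proj(c,top+T.apply([s,0,0])))
E
```

```text
[0.003 0.401 0.008]
t 53.62 p [0.6225 0.0621 0.1555] F [-0.48 -0.69  4.88] op 0.478
stripe len 0.09633684410373401
0 [339.77575937 231.64374245]
0 [171.796483   231.67001268]
-0.005 [337.75412711 228.22988808]
-0.005 [173.87600499 228.25558492]
-0.01 [335.82885801 224.97875857]
-0.01 [175.85640637 225.00390617]
```

View pics/w14c.png

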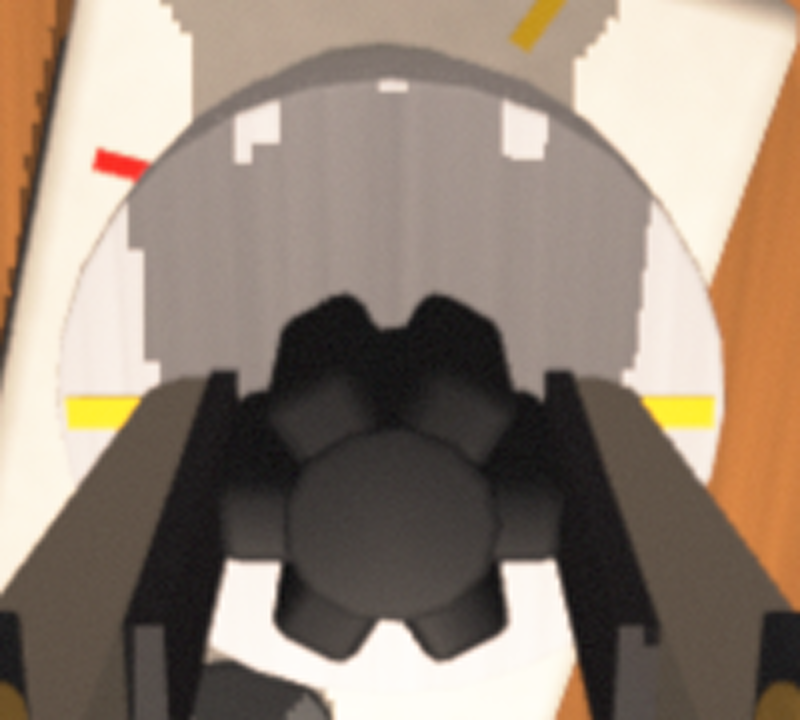

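No slip: the stripes match the predicted pixels within 1.5 px. The moment My of +0.4 says the -x lug sits on the rim, so the cap is slightly too far in +x. I'll lift, shift -x and retry.

```bash
cat >> cap.py <<'E'
def descend(x,y,z0,zmin,step=.001,df=4,f0=-3.0):
    z=z0
    while z>zmin+1e-6:
        z-=step; bot.line_to([x,y,z],max_speed=.02)
        f=bot.current_contact_force()
        if f[2]-f0>df: break
    bot.hold(.2)
    print("desc",round(x,4),round(y,4),"z",round(bot.current_ee_pos()[2],4),np.round(bot.current_contact_force(),1),np.round(bot.current_ft_torque(),3))
    return z
E
python3 - <<'E'
from cap import *
x,y=J
bot.line_to([x,y,.160],max_speed=.05);bot.hold(.2);print(np.round(bot.current_ft_torque(),3))
for dx in (-.0015,-.003):
    bot.line_to([x+dx,y,.1585],max_speed=.03)
    z=descend(x+dx,y,.158,.147)
    if z<.153: break
    bot.line_to([x+dx,y,.159],max_speed=.05)
E
```

```text
[-0.046 -0.035  0.03 ]
desc 0.6207 0.0621 z 0.151 [-4.1  1.4  6.1] [-0.02   0.647 -0.031]
```

Now at seat +9.6 mm, which is on the ridges; a residual Fx of -4 says to shift a little more to -x.

```bash
python3 - <<'E'
from cap import *
x,y=J
for dx in (-.0025,-.0035):
    bot.line_to([x+dx,y,.1515],max_speed=.03); bot.hold(.1)
    z=descend(x+dx,y,.1515,.1495,step=.0005,df=5)
E
```

```text
desc 0.6197 0.0621 z 0.151 [-0.9  0.1  3.2] [ 0.021  0.055 -0.031]
desc 0.6187 0.0621 z 0.151 [5.4 1.1 3.4] [ 0.061 -1.067 -0.019]
```

```bash
python3 - <<'E'
from cap import *
x,y=.6197,.0621
bot.line_to([x,y,.1515],max_speed=.03)
z=descend(x,y,.1515,.1495,step=.0005,df=5); bot.hold(.4); st()
for a in (25,35,45,52,58,64,70):
    zz=z+max(0,(min(a,45)-15))/130*.002
    bot.line_to([x,y,zz],ang(a),max_speed=.03)
    print(a,np.round(bot.current_contact_force(),1),np.round(bot.current_ft_torque(),2),round(bot.current_ee_pos()[2],4))
bot.hold(.2)
E
```

```text
desc 0.6197 0.0621 z 0.151 [1.1 0.5 5.5] [-0.026 -0.562 -0.02 ]
t 60.27 p [0.6197 0.0621 0.151 ] F [2.11 0.35 5.32] op 0.473
25 [1.9 1.1 6. ] [-0.1  -0.58  0.18] 0.1512
35 [4.7 1.8 3.6] [-0.05 -1.13  0.17] 0.1512
45 [ 4.9 -1.   2.5] [ 0.09 -1.17  0.09] 0.1512
52 [4.7 2.2 2.2] [ 0.5  -1.29  0.04] 0.151
58 [ 6.1  3.4 -0.3] [ 0.74 -1.5  -0.08] 0.1504
64 [ 4.9  3.8 -1.2] [ 0.81 -1.29 -0.04] 0.1499
70 [ 4.6  3.6 -1.1] [ 0.9  -1.19 -0.08] 0.1496
```

Over the gap. Lateral force asks for a shift of about +1 mm in x and y, then push down.

```bash
python3 - <<'E'
from cap import *
x,y=.6205,.0630
bot.line_to([x,y,.1495],max_speed=.03); bot.hold(.2); print(np.round(bot.current_contact_force(),1),np.round(bot.current_ft_torque(),2))
z=descend(x,y,.1495,.1402,df=6)
E
```

```text
[ 1.6  3.9 -5.2] [ 0.81 -0.37 -0.01]
desc 0.6205 0.063 z 0.1414 [-0.7  1.5  5.4] [ 0.266 -0.057  0.019]
```

The cap is down: TCP 0.1414 puts the seat at 0.0 mm. Now turn clockwise until tight.

```bash
python3 - <<'E'
from cap import *
x,y=.6205,.0633; z=.1414
bot.hold(.2)
for a in (60,50,40,30,20,12,6,0,-4,-8,-12):
    bot.line_to([x,y,z],ang(a),max_speed=.03)
    m=bot.current_ft_torque()
    yawt=Rn.from_rotvec(bot.current_tool_rot()).as_matrix()[:,0]
    print(a,np.round(bot.current_contact_force(),1),np.round(m,2),round(bot.current_ee_pos()[2],4),round(np.degrees(np.arctan2(yawt[1],yawt[0])-MY),1))
    if abs(m[2])>1.2: break
bot.hold(.3); cam("wrist","w15")
E
```

```text
60 [0.2 0.5 2. ] [ 0.16 -0.36 -0.04] 0.1415 60.2
50 [0.5 0.4 2.6] [ 0.1  -0.34 -0.05] 0.1415 50.3
40 [0.  1.1 2.6] [ 0.08 -0.28 -0.11] 0.1415 40.3
30 [-0.5  0.6  2.4] [ 0.09 -0.3  -0.1 ] 0.1414 30.3
20 [0.8 0.4 4. ] [ 0.03 -0.31 -0.1 ] 0.1415 20.3
12 [0.  0.3 3.1] [-0.08 -0.24 -0.08] 0.1415 12.3
6 [ 0.6 -0.1  2.4] [-0.05 -0.22 -0.05] 0.1415 6.3
0 [-0.1  0.3  2.4] [-0.07 -0.23 -0.06] 0.1414 0.3
-4 [-0.4  0.6  3.3] [-0.09 -0.19 -0.05] 0.1414 -3.8
-8 [ 0.7 -0.1  2.5] [-0.07 -0.18 -0.09] 0.1415 -7.8
-12 [-0.9 -2.1  4.4] [-0.37  0.08  0.19] 0.1414 -11.8
```

View pics/w15.png

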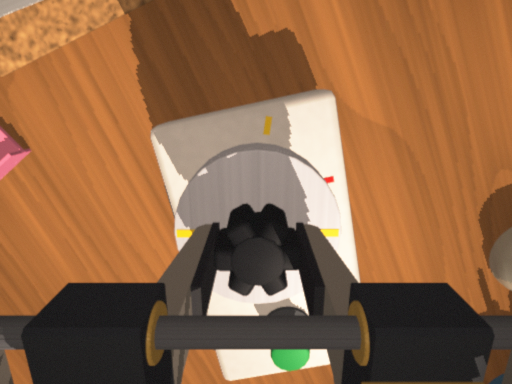

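The stop is just felt at -12 degrees (moment sign changed); stripes are near the red marks, well under 19 degrees off. I'll release and inspect.

```bash
python3 - <<'E'
from cap import *
bot.set_gripper(.65); st()
bot.line_to([.6205,.0633,.24],max_speed=.12)
bot.goto([0.53,.03,.30],rv(-np.pi/2)); c=cam("wrist","w16"); st(); np.save("w16.npy",c,allow_pickle=True)
crop(c,150,0,390,190,3.3,"w16c")
E
```

```text
t 69.57 p [0.6203 0.0635 0.141 ] F [0.87 0.55 0.88] op 0.649
t 71.6 p [0.53   0.0301 0.2992] F [ 0.09  0.55 -0.03] op 0.652
```

View pics/w16c.png

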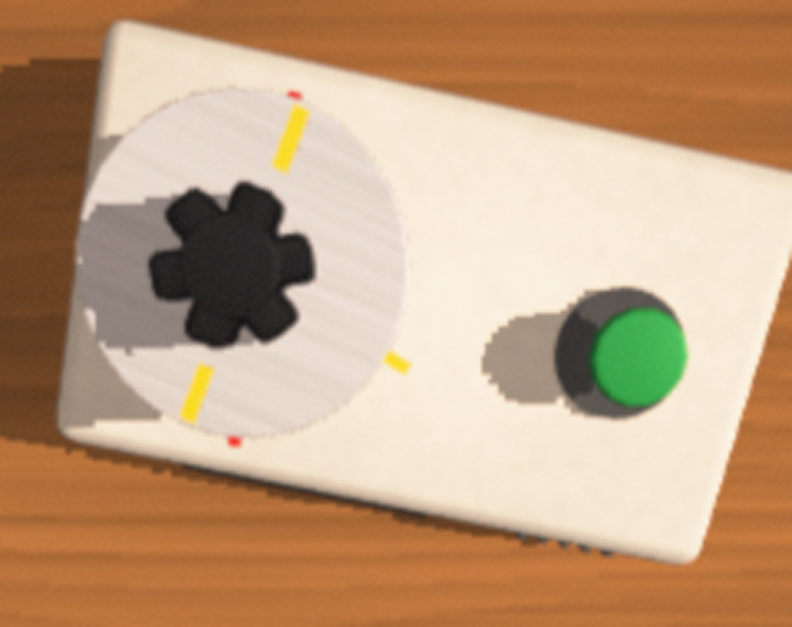

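```bash
python3 - <<'E'
from cap import *
c=np.load("w16.npy",allow_pickle=True).item()
a=lambda x,y,z:ray(c,150+x/3.3,y/3.3,z)
s1=a(302,108,.136);s2=a(190,420,.136);v=s1-s2;print("cap",(s1+s2)/2,"lug ang",np.degrees(np.arctan2(v[1],v[0])-MY),"len",np.linalg.norm(v))
r1=a(295,95,.06);r2=a(235,441,.06);v=r1-r2;print("marks yaw",np.arctan2(v[1],v[0]))
P=a(640,357,.094);print("plunger",P); print("from jar", np.array([.6203,.0632])+Rn.from_euler('z',MY).apply([0,-.135,0])[:2])
E
```

```text
cap [0.62130474 0.06174956 0.136     ] lug ang -10.552973825821471 len 0.09557377721732613
marks yaw -0.20287044683515013
plunger [ 0.59420744 -0.06972195  0.094     ]
from jar [ 0.59321508 -0.06905508]
```

The cap is centred, with lugs at about -10.5 degrees from the red marks (within 19). Pressing the plunger with shut fingers, jaws parallel to the mill's x.

```bash
python3 - <<'E'
from cap import *
x,y=.5938,-.0694
bot.set_gripper(0,20)
bot.goto([x,y,.16],rv(MY)); bot.line_to([x,y,.097],max_speed=.08); bot.hold(.1); st()
for z in (.092,.088,.085,.083,.0822,.0815,.081,.0805,.080):
    bot.line_to([x,y,z],max_speed=.03); bot.hold(.1); st()
    if bot.current_contact_force()[2]>11: break
bot.hold(.8); st()
bot.line_to([x,y,.097],max_speed=.05); bot.line_to([x,y,.20],max_speed=.12); st()
bot.goto([0.45,.03,.34],rv(-np.pi/2)); c=cam("wrist","w17"); cam("scene","s17"); st()
E
```

```text
t 74.94 p [ 0.5944 -0.0696  0.0978] F [ 0.81 -0.01  0.14] op 0.001
t 75.36 p [ 0.5945 -0.0697  0.0926] F [ 2.17 -0.29  3.29] op 0.002
t 75.74 p [ 0.5942 -0.0696  0.0883] F [ 2.57 -0.73  3.42] op 0.006
t 76.09 p [ 0.5941 -0.0695  0.0853] F [ 2.13 -1.28  5.14] op 0.006
t 76.44 p [ 0.5942 -0.0695  0.0834] F [ 3.25 -0.13  5.61] op 0.004
t 76.79 p [ 0.5942 -0.0695  0.0827] F [ 2.24 -0.73  5.98] op 0.003
t 77.14 p [ 0.5942 -0.0695  0.0824] F [ 0.39 -0.33  7.12] op 0.003
t 77.49 p [ 0.5942 -0.0696  0.0823] F [ 0.82  0.05 10.71] op -0.0
t 77.84 p [ 0.5942 -0.0696  0.0823] F [-1.65 -0.38 12.94] op 0.008
t 78.64 p [ 0.5943 -0.0696  0.0823] F [-1.18 -0.13 13.2 ] op 0.005
t 80.13 p [ 0.5932 -0.0692  0.1989] F [0.63 0.04 0.86] op 0.002
t 81.57 p [0.45   0.0298 0.3393] F [0.29 0.15 0.56] op 0.006
```

View pics/w17.png

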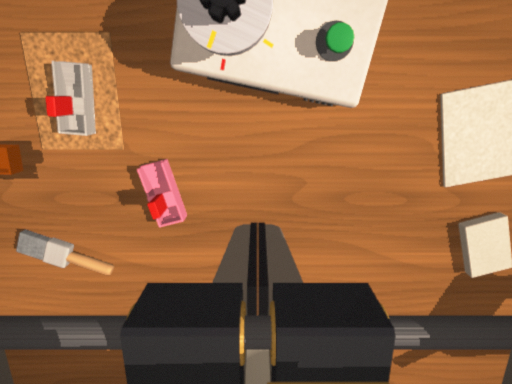

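View pics/s17.png

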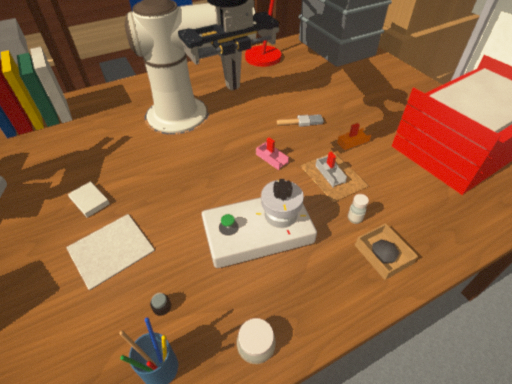

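The plunger hit its stop (13 N at 11.7 mm travel) and is up again at (340,38). The cap is seated, the scoop is upright on the mat, and the phial and loupe are in place. The board is empty and the arm is clear.

```bash
python3 - <<'E'
from h import *
bot.job_done(); st()
E
```

```text
the job is handed in; nothing more can be done
the job is handed in; nothing more can be done
```

The job is done and handed in at about 82 s of the 210 s allowed; the interface gives no verdict.

- **Rocks and balls:** I put both rock pieces (orange and grey) in the jar and poured the balls from the level scoop with its lip close over the mouth. The last look into the jar, before capping, showed both rocks and 4 balls. I saw no ball left in the scoop or on the table, though I never counted the balls at the start.
- **Scoop:** It stands empty and upright on its cork mat.
- **Cap:** The first set-down caught the rim because I was about 2 mm off in x, so I lifted, shifted and set it again. It then rested about 9.6 mm above the rim on the ridges. Turned anticlockwise to 70°, it went down fully once I shifted it about 1 mm and lowered it with the gripper, rather than dropping freely. I then turned it clockwise to the stop. The final picture put the lugs about 10.5° off the red marks (limit 19°), and the seat was at the rim by the arm's height.
- **Plunger:** I held it for about 0.8 s at its stop, at 13 N and 11.7 mm of travel as read from the arm. It is up again.
- **Bystanders:** The last picture shows the phial and loupe standing in place and the arm clear of everything.

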